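Turn a face-down test cassette face up against the tray wall

ROBOT

A 6-joint arm with a two-finger parallel gripper is mounted at the origin on a cart in front of the work surface, level with it; the furniture and walls round the work are solid. World frame = base frame: x ahead of the robot, y to its left, z up, the work surface at z = 0. Lengths are in m, angles in rad, forces in N, time in s.
With the tool pointing down it reaches from about 0.35 to 0.775 m from the base axis. Payload 7.3 kg.
Tool frame: the origin (TCP) lies at the very end of the fingers, on their centre line; the grasp point (between the pads) lies 19 mm behind it; z points along the fingers, y is the line along which they close (so a half turn about z gives the same grasp; the last joint's range is limited). The gripper opens to 92 mm and grips with 3 to 60 N. Pads are 19 mm wide; open, the fingers measure 130 mm over their backs; the gripper's body (75 mm by 190 mm) begins 47 mm behind the grasp point.
Start: joints at [-1.368, 0.342, 1.524, -0, 1.275, -0.146], TCP at [0.179, -0.493, 0.227] pointing down, gripper open.
Joint ranges: [-2.53, 2.53], [-0.77, 2.02], [0.04, 2.7], [-1, 4.14], [0.28, 2.66], [-3.11, 3.11]. Speed limits (rad/s): [2.57, 2.57, 3.14, 3.14, 3.14, 3.14].

INTERFACE

Orientations are given as [roll, pitch, yaw] about the fixed x, y, z axes, in that order (R = Rz(yaw) Ry(pitch) Rx(roll)).
In Python, from cell import robot gives the robot as it stands.
- The arm moves only by the tool apply_moves, never from a script. Its argument "motion" is text: rows parted by semicolons, each of 7 numbers parted by spaces: the opening in per cent of the stroke, from 0 (shut) to 100 (fully open), then the shift along the tool's x, y, z in cm, then the turn, a rotation vector about the tool's x, y, z in rad. A call has 1 to 20 rows; each row shifts and turns the commanded pose from where the row before left it, along the tool's axes as they then stand; what a row does not reach is not made up. A row lasts 1/8 s, in which the tool goes at most 62.5 mm and 10.7 degrees, less where a joint would pass 70% of its speed; a pose out of reach is approached as far as the arm can. A call with a gripper value outside its range is refused whole. The fingers move at their own pace and stop on an object; "force" is the grip in N (left out, the last holds). Time passes only in rows, so rows that do not move let the fingers close. It gives the time, the measured TCP pose, the force, the opening and the grip force at its end, in the units of the state.
- robot.observe(): the state, without advancing time (a new reading comes with each control period).
- robot.read_camera(name): name is "side" or "top" or "wrist"; returns a dict with "img" (480x640x3 uint8, red, green, blue), "fovy" (degrees; the focal length in pixels is half the picture's height over the tangent of half this angle, whatever the lens; pixels are square), "cx", "cy" (the principal point, pixels), "R" (3x3) and "t" (3): a world point X has camera coordinates R X + t; the wrist camera has in their place "hand_eye" (4x4, takes a point from camera to tool coordinates, whose origin is the TCP and whose axes are the flange's). Camera axes: x right, y down, z forward; pixel columns grow to the right and rows downward; lengths in m; the calibration is good to about 2 mm. A picture is of the moment at which its call begins: read the wrist's pose just before it. There is no depth.
- robot.hand_in(): hands the job in; it is judged then, once.
Trained networks look in a picture, given as the dict that the camera call returned (one of the last four; its "shot" number tells which), for a name from the list of things; names that differ only in an ending like _2 or _b are one class to them, and where a whole thing is asked for, a point or a joint stands for the part that bears it (a point fixed in the world has none). Each returns a list of dicts, best first, with "score" (0 to 1); they miss things now and then, are a little off and sometimes report something else, mostly with a low value. They report only what shows in the picture. A call takes as long as a camera call.
- robot.search_frame(target, picture): "centre" ([x, y, z] in m, in world coordinates, good to about 4 mm: the middle of the surface that is visible of it).
- robot.trace(target, picture): "pixels" (480x640 bool, what is visible of it).
The state is a dict: "time": time; "qpos": joint angles; "qvel": joint speeds; "joint_efforts": joint torques, N m; "tool_pos": TCP position; "tool_rot": TCP orientation; "contact_force": force on the tool from outside, world axes, zero at the start; "torque": the same for the moment, N m; "opening": finger opening in m; "grip_force": force on a finger pad.
Only numpy, scipy, OpenCV 4.12 (cv2) and the standard library are available. Lean on these libraries where they do the work, as an engineer would, in place of code of your own. Each camera call takes 0.05 s, during which the arm holds its last target. There are 200 camera calls.

TASK

One of the two white rapid-test cassettes in the metal tray lies face down, so its strips cannot be read. Do not grip or lift it: with the fingertips push it across the mat against the tray's far wall (the long wall away from the robot) until it rides up and stands leaning on that wall, then from behind the wall push its top edge back over so that it falls and lies flat, face up, on the mat. Leave the other cassette where it lies.

Things in the scene. Friction and masses are not known exactly. Their poses are not given: they have to be found in the camera images.
- tray: Metal tray, 230 x 340 mm over the rim, lined with a dark rubber mat; it does not move. Origin: centre of its underside, on the worktop; x points to the far wall, y along the long walls, z up. The mat's top is at z = 5 mm and spans x = +-93, y = +-148 mm. The metal and the cassettes are slippery (friction about 0.2), the mat grips (0.6).
- far_foot (a point): Middle of the mat's far edge, at its top (tray x = 93.5, z = 5 mm). Here the far wall begins: a smooth cove of 18 mm radius that rises ahead into a slope of 74 degrees. Axes as the tray's. All four walls are alike.
- far_rim (a point): Top of the far wall's rolled rim, at mid-length: 42 mm above the worktop, 19 mm beyond far_foot; the rim is 6 mm thick. Axes as the tray's.
- cassette_down: The cassette that starts face down: flat white plastic, 62 mm (x) by 70 mm (y), 7 mm thick (z), about 35 g; the 70 mm edges are rounded (3.5 mm radius) and start within 13 degrees of the tray's y. Face (four strip windows, four round wells) on its -z side, plain back with two ribs on +z. Origin: centre of the face; z points up at the start, down once it lies face up.
- cassette_down_center (a point): Centre of that cassette, in mid-thickness: 8.5 mm up when flat on the mat. Pushed home, the cassette stands by itself on its 70 mm edge at far_foot, leaning on the rim at about 68 degrees, its top edge about 63 mm above the worktop and about 5 mm beyond the rim's middle.
- cassette_up: The other cassette, same size, already face up (windows and wells on top), 110 to 160 mm to one side; to be left alone. Origin: centre of its underside, z up.

How it is judged:
By the outcome, as a careful person would: the job done as asked, in the order asked, and still so for the second after the job is handed in, with the robot touching nothing.
It also fails if it takes over 48 s, if anything falls off the work surface, if the arm or the gripper's body presses on something with over 40 N, if the wrist force passes 120 N, or if a joint passes its speed limit or range.

## Working session

There is one attempt and no reset: what is moved stays moved. The work goes in short steps, Python scripts to look and compute and a tool call to move; the robot and the scene stay as the last step left them, time stands still between calls to the robot, and variables do not carry over. Pictures are saved under pics/ and viewed, at most 10 in all, crops included, and the job is handed in when it is done.

Besides the shell and the picture viewer there is one more tool, called after "Emit:" as name(argument=value, ...) on one line, values as JSON. apply_moves: Moves the arm, as the interface text tells. Its arguments: {"type":"object","properties":{"motion":{"type":"string"},"force":{"type":"number"}},"required":["motion"]}

```bash
ls; mkdir -p pics
cat > h.py <<'E'
import numpy as np, cv2
from cell import robot
def shot(n,f=None):
    p=robot.read_camera(n)
    if f: cv2.imwrite('pics/'+f,p['img'][:,:,::-1])
    return p
def K(p):
    f=240/np.tan(np.radians(p['fovy'])/2); return f
def proj(p,X):
    c=np.asarray(X)@np.array(p['R']).T+p['t']; f=K(p)
    return np.c_[p['cx']+f*c[...,0]/c[...,2],p['cy']+f*c[...,1]/c[...,2]]
def back(p,uv,z):
    uv=np.atleast_2d(uv).astype(float); f=K(p); R=np.array(p['R']);t=np.array(p['t'])
    d=np.c_[(uv[:,0]-p['cx'])/f,(uv[:,1]-p['cy'])/f,np.ones(len(uv))]@R
    o=-R.T@t
    return o+d*((z-o[2])/d[:,2])[:,None]
def rect(m):
    c=max(cv2.findContours(m.astype(np.uint8),cv2.RETR_EXTERNAL,cv2.CHAIN_APPROX_NONE)[0],key=cv2.contourArea)
    return c[:,0,:]
E
python3 - <<'E'
from h import *
o=robot.observe();print({k:np.round(v,3) for k,v in o.items()})
for n in ('top','side'):
    p=shot(n,n+'0.png'); print(n,p['fovy'],p['cx'],p['cy'],np.round(-np.array(p['R']).T@p['t'],3))
    for t in ('tray','cassette_down','cassette_up','far_rim','far_foot'):
        try:
            for r in robot.search_frame(t,p)[:2]: print(t,r)
            if n=='top' and t in('tray','cassette_down','cassette_up'):
                for r in robot.trace(t,p)[:2]:
                    c=rect(r['pixels']); z={'tray':.042}.get(t,.012)
                    w=back(p,c,z)[:,:2].astype(np.float32)*1000
                    print(t,r['score'],cv2.minAreaRect(w))
        except Exception as e: print(t,e)
E
```

```text
pics
{'time': np.float64(0.0), 'qpos': array([-1.368,  0.343,  1.525,  0.   ,  1.275, -0.146]), 'qvel': array([ 0.   , -0.   ,  0.001, -0.   ,  0.   ,  0.001]), 'joint_efforts': array([-1.0000e-03, -4.3124e+01, -2.4422e+01,  7.2000e-02,  5.6000e-02,
       -0.0000e+00]), 'tool_pos': array([ 0.179, -0.493,  0.226]), 'tool_rot': array([-3.14 , -0.   ,  0.349]), 'contact_force': array([ 0.1  , -0.156, -0.428]), 'torque': array([-0.039, -0.026, -0.042]), 'grip_force': np.float64(0.0), 'opening': np.float64(0.092)}
top 47.0875465389036 318.0033103425964 234.8257434141766 [ 0.454 -0.148  0.911]
tray {'centre': [0.514, -0.2339, 0.0055], 'score': 0.95}
tray 0.89 ((522.531005859375, -230.49899291992188), (341.3040466308594, 231.41213989257812), 85.45829010009766)
tray 0.38 ((534.5592041015625, -156.33079528808594), (60.895225524902344, 69.35772705078125), 5.129465579986572)
cassette_down {'centre': [0.5303, -0.1554, 0.0132], 'score': 0.68}
cassette_down 0.88 ((536.7346801757812, -156.12942504882812), (61.662681579589844, 70.10053253173828), 5.315981388092041)
cassette_up {'centre': [0.5432, -0.3023, 0.0166], 'score': 0.96}
cassette_up 0.9 ((543.90869140625, -304.7572021484375), (74.54935455322266, 63.482975006103516), 84.49613189697266)
far_rim {'centre': [0.5172, -0.2334, 0.0024], 'score': 0.77}
far_foot {'centre': [0.5109, -0.2372, 0.0041], 'score': 0.92}
side 51.60185600246764 318.0710888419923 235.21160770999018 [0.392 0.62  0.457]
tray {'centre': [0.5176, -0.2326, 0.0093], 'score': 0.94}
tray {'centre': [0.5331, -0.1492, 0.0125], 'score': 0.26}
cassette_down {'centre': [0.5357, -0.1486, 0.0124], 'score': 0.72}
cassette_up {'centre': [0.5453, -0.2956, 0.0101], 'score': 0.63}
far_rim {'centre': [0.5187, -0.2337, 0.0113], 'score': 0.62}
far_foot {'centre': [0.5199, -0.2279, 0.0083], 'score': 0.98}
```

View pics/top0.png

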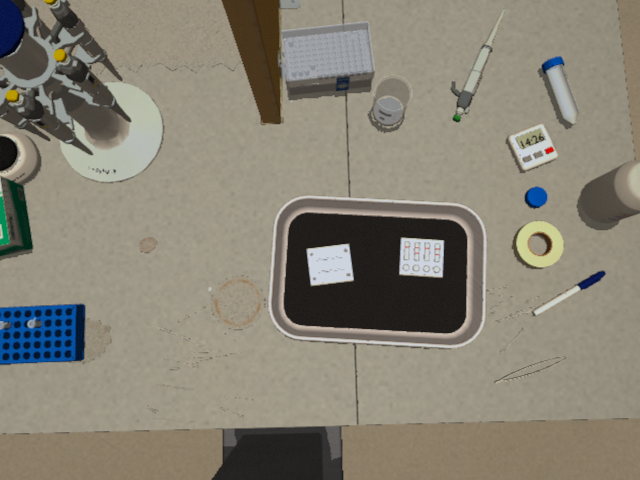

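View pics/side0.png

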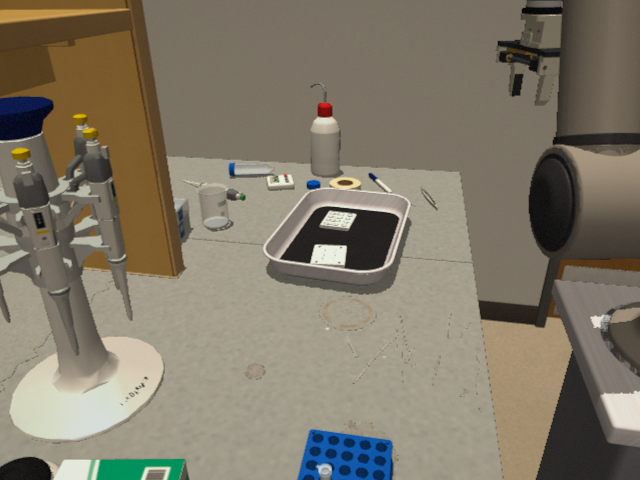

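The top view shows the face-down cassette at pixel (330,264) and the face-up one at (422,257). The tray's far wall is at the top, around row 200. A cabinet post stands at about (272,122) and a beaker at (388,110). The side view agrees. Next I'll refine the tray pose from the mat and work out clearances and moves.

Run:
```python
from h import *
p=shot('top')
g=p['img'].max(2); m=np.zeros_like(g); 
m[200:345,275:483]=(g[200:345,275:483]<60)
c=cv2.convexHull(rect(cv2.morphologyEx(m,cv2.MORPH_OPEN,np.ones((3,3)))))[:,0]
r=cv2.minAreaRect((back(p,c,.005)[:,:2]*1000).astype(np.float32));print('mat',r)
f=lambda uv,z:print(np.round(back(p,uv,z),3).tolist())
f([(280,123),(262,123)],0); f([(388,125),(402,118),(373,118)],0); f([(373,90),(283,95),(278,30)],.02)
for t,z in(('cassette_down',.0085),):
    tr=robot.trace(t,p)[0]; print(cv2.minAreaRect((back(p,rect(tr['pixels']),.0115)[:,:2]*1000).astype(np.float32)))
s=shot('side')
f=lambda uv,z:print('side',np.round(back(s,uv,z),3).tolist())
f([(186,270),(168,275)],0); f([(215,229),(203,222),(229,222)],0)
# side trace with height
tr=robot.trace('cassette_down',s)[0]; print(cv2.minAreaRect((back(s,rect(tr['pixels']),.0115)[:,:2]*1000).astype(np.float32)))
tr=robot.trace('tray',s)[0]; print(cv2.minAreaRect((back(s,rect(tr['pixels']),.042)[:,:2]*1000).astype(np.float32)))
```

```text
mat ((522.6929321289062, -230.5367431640625), (295.50372314453125, 185.5382537841797), 85.36164855957031)
[[0.784, -0.077, 0.0], [0.785, -0.046, 0.0]]
[[0.774, -0.263, 0.0], [0.786, -0.287, 0.0], [0.788, -0.238, 0.0]]
[[0.83, -0.238, 0.02], [0.826, -0.085, 0.02], [0.944, -0.078, 0.02]]
((536.5303344726562, -155.45118713378906), (61.49539566040039, 71.03985595703125), 5.555741310119629)
side [[0.779, -0.074, 0.0], [0.803, -0.053, 0.0]]
side [[0.79, -0.238, 0.0], [0.828, -0.265, 0.0], [0.773, -0.275, 0.0]]
((534.4866943359375, -153.22943115234375), (61.80575942993164, 83.40110778808594), 5.05166482925415)
((522.0828247070312, -210.35609436035156), (381.118896484375, 230.6518096923828), 84.80815887451172)
```

Emit:
apply_moves(motion="33 0 0 0 0 0 0.128; 33 0 0 0 0 0 0.127; 33 3.73 -3.36 0 0 0 0; 33 3.73 -3.36 0 0 0 0; 33 3.73 -3.36 0 0 0 0; 33 3.73 -3.36 0 0 0 0; 33 3.73 -3.36 0 0 0 0; 33 3.73 -3.36 0 0 0 0; 33 3.73 -3.36 0 0 0 0; 33 3.73 -3.36 0 0 0 0; 33 3.73 -3.36 0 0 0 0; 33 0 0 3 0 0 0; 33 0 0 3 0 0 0; 33 0 0 3 0 0 0; 33 0 0 3 0 0 0; 33 0 0 3 0 0 0; 33 0 0 0 0 0 0", force=20)

```text
time: 3.12
tool_pos: [0.484, -0.1602, 0.075]
tool_rot: [-3.139, 0.004, 0.094]
contact_force: [-0.4, -0.6, 0.5]
opening: 0.0301
grip_force: 0.0
```

Emit:
apply_moves(motion="33 0 0 2.5 0 0 0; 33 0 0 2.5 0 0 0; 33 0 0 1 0 0 0; 33 0 0 0.5 0 0 0; 33 0 0 0.2 0 0 0; 33 0 0 0 0 0 0; 33 0 0 0 0 0 0")

```text
time: 4.0
tool_pos: [0.4857, -0.1611, 0.0102]
tool_rot: [3.141, -0.001, 0.094]
contact_force: [-0.4, -0.1, 0.9]
opening: 0.0301
grip_force: 0.0
```

Run:
```python
from h import *
p=shot('top','t1.png'); o=robot.observe(); print(o['tool_pos'],o['contact_force'])
s=shot('side'); w=shot('wrist')
a=cv2.resize(p['img'][190:350,270:490],(640,465)); 
cv2.imwrite('pics/c1.png',np.hstack([cv2.resize(s['img'][180:290,250:420],(400,259)),cv2.resize(w['img'],(400,300))[:259]])[:,:,::-1])
```

```text
[ 0.48558818 -0.16101082  0.01013001] [-0.07834569  0.02911562 -1.26847028]
```

View pics/c1.png

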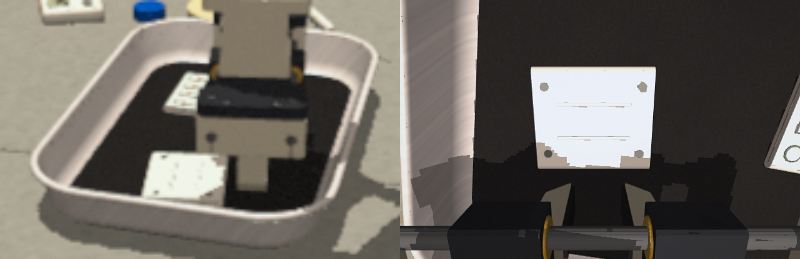

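The wrist crop shows the two fingertips just behind the plain-backed cassette, centred on it (fingers 545–655, cassette 538–652) and square to its edge. I'll seat on the edge and push while turning to the tray's heading.

Emit:
apply_moves(motion="33 0 0 0.36 0 0 0; 33 0.35 0 0 0 0 0; 33 0.35 0 0 0 0 0; 33 0.35 0 0 0 0 0; 33 0.35 0 0 0 0 0; 33 0.35 0 0 0 0 0; 33 0.35 0 0 0 0 0; 33 0.2 0 0 0 0 0.0175; 33 0.2 0 0 0 0 0.0175; 33 0.2 0 0 0 0 0.0175; 33 0.2 0 0 0 0 0.0175; 33 0.2 0 0 0 0 0.0175; 33 0.2 0 0 0 0 0.0175; 33 0.2 0 0 0 0 0.0175; 33 0.2 0 0 0 0 0.0175; 33 0.2 0 0 0 0 0.0175; 33 0.2 0 0 0 0 0.0175")

```text
time: 6.28
tool_pos: [0.5264, -0.1586, 0.0061]
tool_rot: [3.142, 0.0, -0.082]
contact_force: [0.1, -0.2, 0.0]
opening: 0.03
grip_force: 0.0
```

```bash
cat > look.py <<'E'
import sys
from h import *
n=sys.argv[1]
o=robot.observe(); P=np.array(o['tool_pos']); print(o['time'],P.round(4),np.round(o['tool_rot'],3),np.round(o['contact_force'],2))
a=-.081; d=(P[:2]-[.5226,-.2305])*1000; print('tray',np.cos(a)*d[0]+np.sin(a)*d[1],-np.sin(a)*d[0]+np.cos(a)*d[1])
p=shot('top'); s=shot('side'); w=shot('wrist')
ims=[cv2.resize(p['img'][190:350,270:490],(400,290)),cv2.resize(s['img'][170:290,250:420],(400,290)),cv2.resize(w['img'],(400,300))]
cv2.imwrite('pics/'+n,np.vstack([np.hstack(ims[:2]),np.hstack([ims[2],np.zeros_like(ims[2])])])[:,:,::-1])
E
python3 look.py c2.png
```

```text
6.275 [ 0.5264 -0.1586  0.0061] [ 3.142  0.    -0.082] [ 0.1 -0.2  0. ]
tray -2.0731968332038884 71.92386118902418
```

View pics/c2.png

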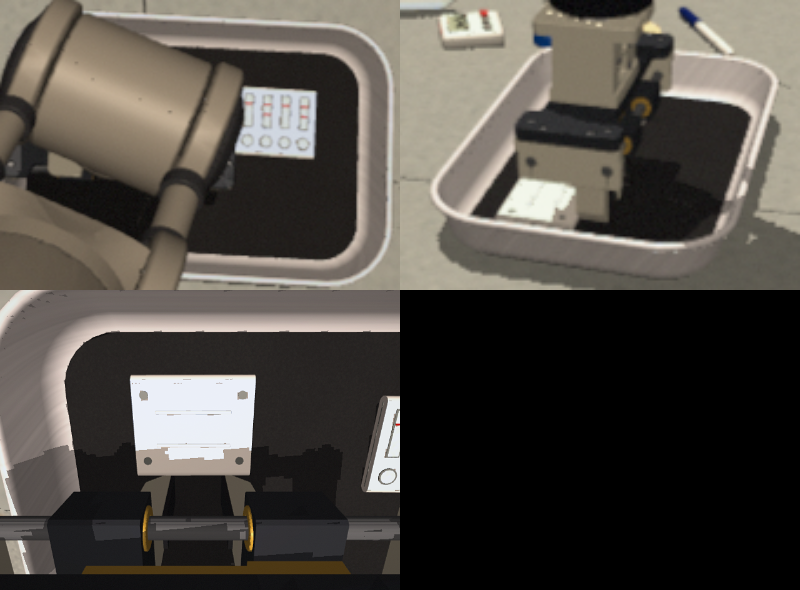

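The wrist view shows the cassette now square to the far wall (130–255, 375–475), fingers flush on its near edge. I'll keep pushing up the cove.

Emit:
apply_moves(motion="33 0.35 0 0 0 0 0; 33 0.35 0 0 0 0 0; 33 0.35 0 0 0 0 0; 33 0.35 0 0 0 0 0; 33 0.35 0 0 0 0 0; 33 0.35 0 0 0 0 0; 33 0.35 0 0 0 0 0; 33 0.35 0 0 0 0 0; 33 0.35 0 0 0 0 0; 33 0.35 0 0 0 0 0; 33 0.35 0 0 0 0 0; 33 0.35 0 0 0 0 0; 33 0.35 0 0 0 0 0; 33 0.35 0 0 0 0 0; 33 0.35 0 0 0 0 0; 33 0.35 0 0 0 0 0; 33 0.35 0 0 0 0 0; 33 0.35 0 0 0 0 0")

```text
time: 8.68
tool_pos: [0.5893, -0.1638, 0.0061]
tool_rot: [3.142, -0.0, -0.081]
contact_force: [-0.6, -0.1, -0.1]
opening: 0.0301
grip_force: 0.1
```

```bash
python3 look.py c3.png
```

```text
8.675 [ 0.5893 -0.1638  0.0061] [ 3.142 -0.    -0.081] [-0.62 -0.11 -0.09]
tray 61.04381257682033 71.90406525910647
```

View pics/c3.png

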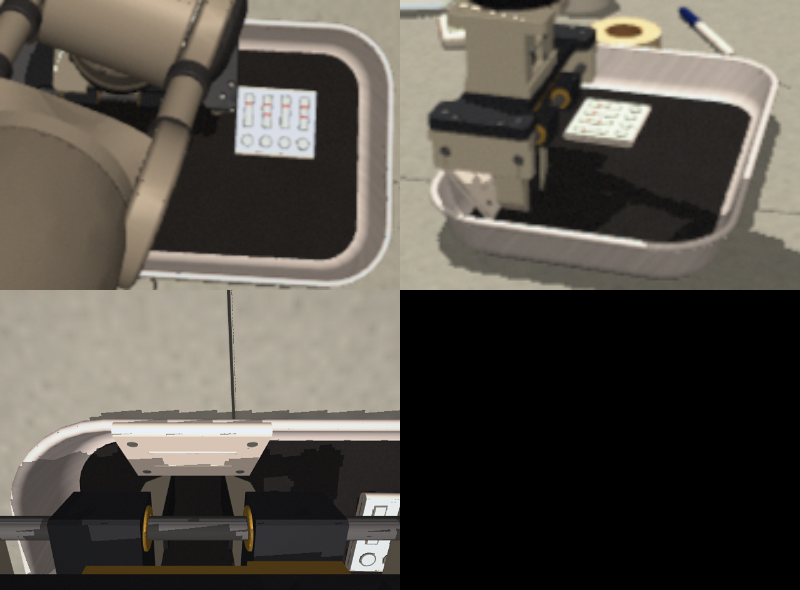

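The cassette is tilted steeply, its top edge at the rim (110–270, 425 in the wrist panel) and still square. Next I'll creep to the end.

Emit:
apply_moves(motion="33 0.25 0 0 0 0 0; 33 0.25 0 0 0 0 0; 33 0.25 0 0 0 0 0; 33 0.25 0 0 0 0 0; 33 0.25 0 0 0 0 0; 33 0.25 0 0 0 0 0; 33 0.2 0 0 0 0 0; 33 0 0 0 0 0 0")

```text
time: 9.82
tool_pos: [0.6061, -0.1651, 0.0061]
tool_rot: [3.141, -0.0, -0.081]
contact_force: [-0.5, -0.2, 0.6]
opening: 0.0304
grip_force: 0.0
```

Emit:
apply_moves(motion="33 0.12 0 0 0 0 0; 33 0.1 0 0 0 0 0; 33 0 0 0 0 0 0")

```text
time: 10.2
tool_pos: [0.6081, -0.1653, 0.0061]
tool_rot: [3.142, 0.0, -0.081]
contact_force: [-0.4, 0.8, 0.7]
opening: 0.0303
grip_force: 0.1
```

```bash
python3 look.py c4.png
```

```text
10.2 [ 0.6081 -0.1653  0.0061] [ 3.142  0.    -0.081] [-0.41  0.85  0.67]
tray 79.9915036432576 71.90354638200394
```

View pics/c4.png

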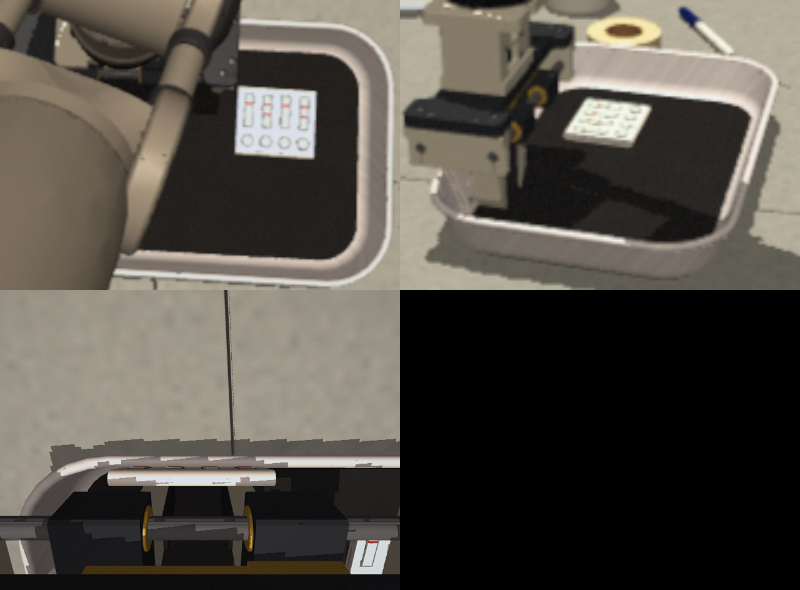

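```bash
cat > wp.py <<'E'
from h import *
from scipy.spatial.transform import Rotation as Ro
def T2W(x,y,z,a=-.081): return np.array([522.6+x*np.cos(a)-y*np.sin(a),-230.5+x*np.sin(a)+y*np.cos(a),z])/1000
def wproj(w,o,X):
    H=np.array(w['hand_eye']);R=Ro.from_euler('xyz',o['tool_rot']).as_matrix()
    c=(H[:3,:3].T@((R.T@(X-np.array(o['tool_pos'])))-H[:3,3])); f=K(w)
    return np.array([w['cx']+f*c[0]/c[2],w['cy']+f*c[1]/c[2]]).round(1)
E
python3 - <<'E'
from wp import *
o=robot.observe(); w=shot('wrist'); print(w['hand_eye'])
print('rim',wproj(w,o,T2W(112.5,72,42)))
for ang in (60,64,68,72,76,80,85,90,95):
    L=58.5; x=93.2+L*np.cos(np.radians(ang)); z=8.5+L*np.sin(np.radians(ang))
    print(ang,wproj(w,o,T2W(x,107,z)),wproj(w,o,T2W(x,37,z)),round(z+3.5))
g=w['img'].mean(2); print(np.round(g[250:340,300]).astype(int).tolist())
E
```

```text
[[ 6.82710854e-04 -9.51920870e-01 -3.06343258e-01  8.26892248e-02]
 [ 9.99999741e-01  7.20297867e-04 -9.64896311e-06 -8.72201435e-05]
 [ 2.29843445e-04 -3.06343172e-01  9.51921114e-01 -1.57657511e-01]
 [ 0.00000000e+00  0.00000000e+00  0.00000000e+00  1.00000000e+00]]
rim [316.3 276.3]
60 [182.6 266.1] [450.  266.2] 63
64 [181.7 281.7] [450.9 281.8] 65
68 [181.2 297.5] [451.4 297.6] 66
72 [181.  313.4] [451.6 313.5] 68
76 [181.1 329. ] [451.4 329.2] 69
80 [181.6 344.3] [450.9 344.5] 70
85 [182.7 362.7] [449.8 362.8] 70
90 [184.3 379.8] [448.2 379.9] 70
95 [186.3 395.4] [446.1 395.5] 70
[85, 85, 85, 85, 84, 85, 86, 85, 85, 86, 85, 85, 85, 85, 84, 94, 128, 161, 162, 111, 121, 124, 129, 134, 137, 135, 132, 131, 128, 124, 119, 116, 110, 96, 69, 71, 70, 73, 91, 116, 138, 155, 171, 183, 196, 203, 210, 216, 220, 223, 225, 228, 227, 227, 227, 227, 225, 223, 222, 221, 218, 213, 205, 170, 5, 17, 18, 19, 18, 16, 15, 17, 18, 19, 20, 19, 19, 19, 18, 17, 17, 18, 17, 19, 18, 17, 19, 17, 14, 19]
```

Top edge at full-resolution rows 288–313 and rim at 267 fit a lean of about 68–70° at tray y = 72, so it's home. I'll retreat, go over the wall, and check that it still stands.

Emit:
apply_moves(motion="33 -0.2 0 0 0 0 0; 33 -0.3 0 0 0 0 0; 33 -0.6 0 0 0 0 0; 33 -1.5 0 0 0 0 0; 33 -1.5 0 0 0 0 0; 33 -1.5 0 0 0 0 0; 33 0 0 -2.5 0 0 0; 33 0 0 -2.5 0 0 0; 33 0 0 -2.5 0 0 0; 33 0 0 -2.5 0 0 0; 33 0 0 0 0 0 0")

```text
time: 11.78
tool_pos: [0.5532, -0.1612, 0.108]
tool_rot: [3.14, -0.004, -0.081]
contact_force: [-0.4, -0.2, 1.4]
opening: 0.0302
grip_force: 0.0
```

```bash
python3 look.py c5.png
python3 - <<'E'
from wp import *
o=robot.observe(); w=shot('wrist')
print('rim',wproj(w,o,T2W(112.5,107,42)),wproj(w,o,T2W(112.5,37,42)))
for ang in (60,64,68,72,80):
    L=55; x=93.2+L*np.cos(np.radians(ang)); z=8.5+L*np.sin(np.radians(ang))
    print(ang,wproj(w,o,T2W(x,107,z)),wproj(w,o,T2W(x,37,z)))
E
```

```text
11.775 [ 0.5532 -0.1612  0.108 ] [ 3.14  -0.004 -0.081] [-0.39 -0.23  1.35]
tray 24.89840869391172 71.52689998562589
rim [245.   90.2] [388.9  90.2]
60 [239.   69.8] [394.9  69.9]
64 [238.7  77.7] [395.2  77.7]
68 [238.6  85.9] [395.4  85.9]
72 [238.5  94.4] [395.4  94.4]
80 [238.7 111.9] [395.2 112. ]
```

View pics/c5.png

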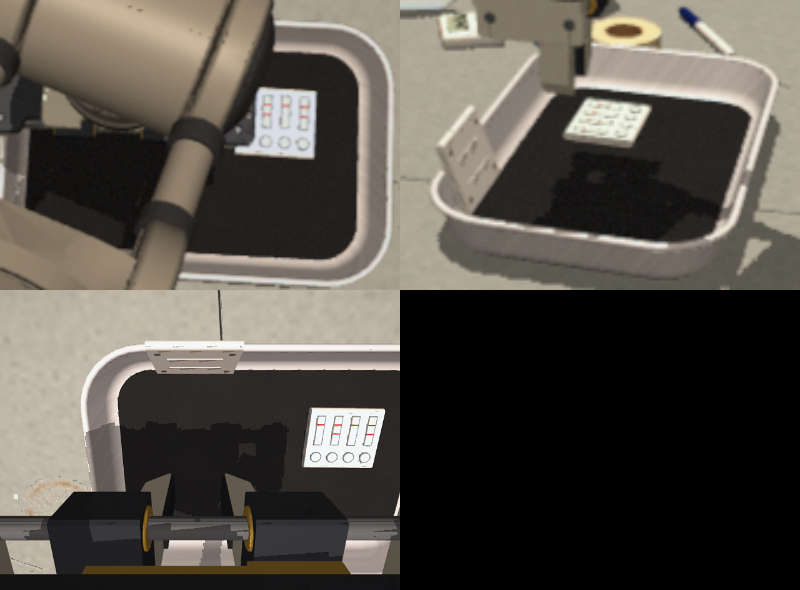

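Side and wrist panels show it standing alone, leaning on the far wall (wrist top edge 145–243, row 345; matches 68°). Now over and down behind the wall.

Emit:
apply_moves(motion="33 3.1 0 0 0 0 0; 33 3.1 0 0 0 0 0; 33 3.1 0 0 0 0 0; 33 3.1 0 0 0 0 0; 33 0 0 0 0 0 0; 33 0 0 2 0 0 0; 33 0 0 2 0 0 0; 33 0 0 1.4 0 0 0; 33 0 0 0 0 0 0; 33 0 0 0 0 0 0")

```text
time: 13.22
tool_pos: [0.6762, -0.171, 0.0529]
tool_rot: [3.141, -0.001, -0.081]
contact_force: [0.3, 0.9, 0.1]
opening: 0.0304
grip_force: 0.0
```

Emit:
apply_moves(motion="33 -0.5 0 0 0 0 0; 33 -0.5 0 0 0 0 0; 33 -0.3 0 0 0 0 0; 33 -0.3 0 0 0 0 0; 33 -0.3 0 0 0 0 0; 33 -0.3 0 0 0 0 0; 33 -0.3 0 0 0 0 0; 33 -0.3 0 0 0 0 0; 33 -0.3 0 0 0 0 0; 33 -0.3 0 0 0 0 0; 33 -0.3 0 0 0 0 0; 33 -0.3 0 0 0 0 0; 33 -0.3 0 0 0 0 0; 33 -0.3 0 0 0 0 0; 33 -0.3 0 0 0 0 0")

```text
time: 15.1
tool_pos: [0.6269, -0.1668, 0.0521]
tool_rot: [3.141, -0.0, -0.081]
contact_force: [0.5, -0.1, -0.3]
opening: 0.0301
grip_force: 0.0
```

```bash
python3 look.py c6.png
```

```text
15.1 [ 0.6269 -0.1668  0.0521] [ 3.141 -0.    -0.081] [ 0.52 -0.1  -0.26]
tray 98.8164671251915 71.90720012989235
```

View pics/c6.png

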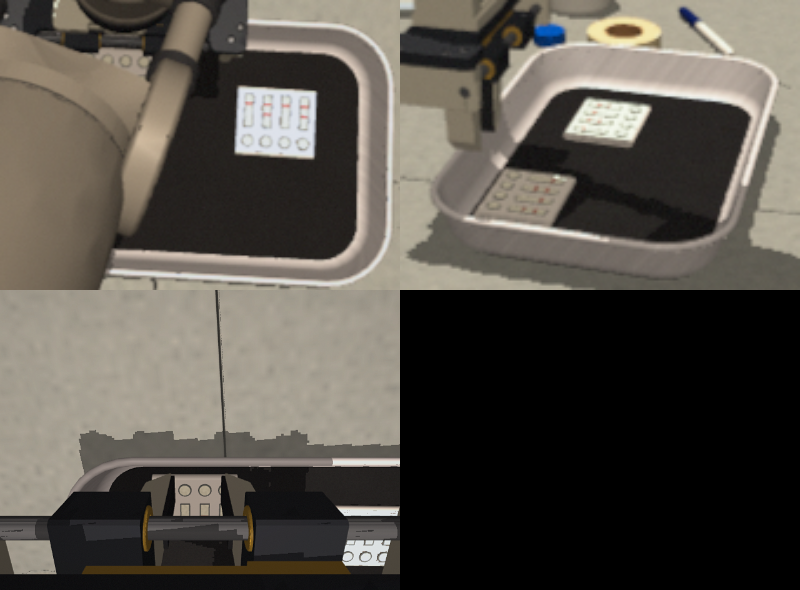

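It has fallen face up: windows and wells show in the side panel at (525,200) and in the wrist panel. I'll retreat upward and away, then check that it lies flat.

Emit:
apply_moves(motion="33 0 0 -2.5 0 0 0; 33 0 0 -4 0 0 0; 33 0 0 -4 0 0 0; 33 -4 4 -2 0 0 0; 33 -4 4 0 0 0 0; 33 -4 4 0 0 0 0; 33 -4 4 0 0 0 0; 33 -4 4 0 0 0 0; 33 -4 4 0 0 0 0; 33 -2 4 0 0 0 0; 33 -2 4 0 0 0 0; 33 0 0 0 0 0 0; 33 0 0 0 0 0 0")

```text
time: 16.88
tool_pos: [0.3222, -0.4625, 0.177]
tool_rot: [-3.141, 0.0, -0.082]
contact_force: [-0.1, 0.9, -0.2]
opening: 0.0302
grip_force: 0.0
```

Run:
```python
from h import *
p=shot('top'); s=shot('side')
for t in('cassette_down','cassette_up'):
    for r in robot.trace(t,p)[:2]:
        print(t,r['score'],cv2.minAreaRect((back(p,rect(r['pixels']),.0115)[:,:2]*1000).astype(np.float32)))
    print([ (q['centre'],q['score']) for q in robot.search_frame(t,s)])
cv2.imwrite('pics/c7.png',np.hstack([cv2.resize(p['img'][190:350,270:490],(400,290)),cv2.resize(s['img'][200:290,255:385],(400,290))])[:,:,::-1])
```

```text
cassette_down 0.97 ((585.8527221679688, -163.24887084960938), (70.11532592773438, 61.6450080871582), 85.64425659179688)
[([0.5842, -0.1535, 0.0123], 0.72)]
cassette_up 0.61 ((543.8818359375, -305.9656677246094), (70.31378173828125, 61.293094635009766), 86.36414337158203)
cassette_up 0.39 ((525.60009765625, -233.6498565673828), (352.58642578125, 239.2285919189453), 85.06732940673828)
[([0.5458, -0.2952, 0.011], 0.68)]
```

View pics/c7.png

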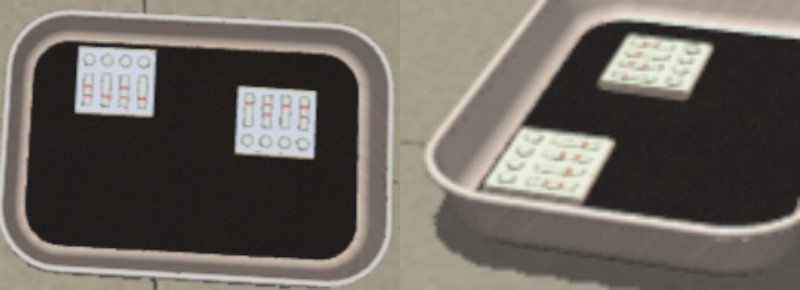

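Both cassettes lie flat and face up: the turned one measures 61.6 × 70.1 mm, with its far edge about 5 mm short of far_foot. The other cassette has not moved.

```bash
python3 -c "
from cell import robot; print(robot.hand_in())"
```

```text
the job is handed in; nothing more can be done
None
```

The face-down cassette was pushed up against the far wall, tipped back over from behind, and now lies flat and face up on the mat; the other cassette was left where it was, and the job is handed in at about 17 s of the 48 s.

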